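# Torque the lifting-stud nut until the wrench clicks

### The job

Two blank flanges are clamped on the bench, each with a wrench on the nut of its stud. On the one with the click torque wrench (thick round ribbed grip), take the handle and turn it clockwise, seen from above, until the wrench clicks: the nut stops and the handle gives way and kinks at its neck by about ten degrees. Stop there without forcing it on towards the end of its give, let go so that the handle springs straight again, and leave the flat plain spanner on the other flange alone.

Things in the scene. Friction and masses are not known exactly. Their poses are not given: they have to be found in the camera images.
- wrench_grip (a point): middle of the ribbed black grip of the click torque wrench: a level round grip 26 mm thick and 112 mm long, its centre 50 mm above the bench, 180 mm from the stud axis when the wrench is straight. Its own +x axis points along the handle towards the neck and the stud, z up. The wrench stays on its nut and turns about the vertical stud axis. The whole wrench is 268 mm long; a tube 17 mm thick joins the grip to the neck
- torque_stud (a point): point on the vertical axis of the stud and nut that the torque wrench turns, at the height of the wrench (50 mm above the bench). The flange is 140 mm across, on a 150 mm square plate fixed to the bench, flange top 41 mm and stud top 96 mm above the bench
- torque_nut (a joint): angle (rad) of the nut and the ring head of the torque wrench, growing clockwise seen from above; it starts between 0.26 and 0.47 and the nut seats hard at 0.6. Until then it turns against about 0.4 N m of friction (some 2 N at the grip) and stays where it is left
- wrench_kink (a joint): click of the torque wrench: angle (rad) by which the handle is kinked clockwise against the head, about a vertical pivot in the neck 50 mm from the stud axis and 130 mm from the grip centre. 0 = straight. It stays 0 while the nut turns; once the nut is seated and 1.1 N m is reached at the neck (some 8 N at the grip) it gives way at nearly the same force: 0.08 and more is a click, past 0.28 is forcing it, the end stop of its give is at 0.40. Let go, it springs back to 0
- plain_spanner (a joint): angle (rad) of the flat plain steel combination spanner (212 mm long, 8 mm thick, its shank about 47 mm above the bench) lying on the nut of the other flange, which is finished; 0 at the start. The other fixture has the same size; the two may stand either way round

How it is judged:
On the way:
1. the nut is seated and the wrench has clicked (handle kinked by 0.08 rad or more) (value of joint torque_nut above 0.56 rad and value of joint wrench_kink above 0.08 rad), for 0.1 s.
At the end, for the whole second after the job is handed in: the nut is still seated (torque_nut above 0.50 rad), the wrench has been let go, is straight again (wrench_kink below 0.05 rad) and at rest (value of joint torque_nut above 0.5 rad and value of joint wrench_kink below 0.05 rad and velocity of joint each of torque_nut, wrench_kink below 0.05 rad/s and velocity of joint wrench_kink above -0.05 rad/s); the robot touches nothing.
It fails at once if the handle is forced on past the click, towards the end of its give (wrench_kink above 0.28 rad) (value of joint wrench_kink above 0.28 rad).
It fails at once if the plain spanner on the other flange is turned by more than 0.1 rad (value of joint plain_spanner above 0.1 rad or value of joint plain_spanner below -0.1 rad).
It also fails if it takes over 30 s, if anything falls off the work surface, if the arm or the gripper's body presses on something with over 40 N, if the wrist force passes 120 N, or if a joint passes its speed limit or range.

### The arm

A 6-joint arm with a two-finger parallel gripper is mounted at the origin on a cart in front of the work surface, level with it; the furniture and walls round the work are solid. World frame = base frame: x ahead of the robot, y to its left, z up, the work surface at z = 0. Lengths are in m, angles in rad, forces in N, time in s.
With the tool pointing down it reaches from about 0.375 to 0.975 m from the base axis. Payload 3.8 kg.
Tool frame: the origin (TCP) lies on the centre line of the jaws, within the pads' length; the fingertips stand 25 mm ahead of it and the grasp point (between the pads) lies 6 mm ahead of it; z points along the fingers, y is the direction in which the jaws open and shut (so a half turn about z gives the same grasp; the last joint's range is limited). The gripper opens to 85 mm and grips with 20 to 120 N. Pads are 22 mm wide; open, the fingers measure 114 mm over their backs; the gripper's body (76 mm by 85 mm) begins 54 mm behind the grasp point. The pads swing forward as they close: fully open they stand 13 mm farther back than shut.
Start: joints at [1.218, 0.264, 1.604, -0, 1.274, -0.037], TCP at [0.21, 0.642, 0.235] pointing down, gripper open.
Joint ranges: [-2.63, 2.63], [-0.94, 2.18], [0.31, 2.57], [-1.31, 4.45], [0, 2.66], [-2.55, 2.55]. Speed limits (rad/s): [2.57, 2.57, 3.14, 3.14, 3.14, 3.14].

### API

Orientations are given as a rotation vector (axis times angle).
In Python, from workcell import bot gives the robot as it stands.
- The arm moves only by the tool servo_tool, never from a script. Its argument "moves" is a list of rows, each a list of 3 entries, a list of its own where there are three numbers: the closure in counts, from 0 (fully open) to 255 (shut), then the shift along the tool's x, y, z in m, then the turn about the tool's z in rad. A call has exactly 8 rows; each row shifts and turns the pose as measured when the row begins, along the tool's axes as they then stand; what a row does not reach is not made up. A row lasts 1/12 s, in which the tool goes at most 41.7 mm and 7.16 degrees, less where a joint would pass 70% of its speed; a pose out of reach is approached as far as the arm can. A call is refused whole if a number of a shift passes 0.0417 or a number of a turn 0.125, either way. A call with a gripper value outside its range is refused whole. The fingers move at their own pace and stop on an object; "newtons" is the grip in N (left out, the last holds). Time passes only in rows, so rows that do not move let the fingers close, or fill a call up. It gives the time, the measured TCP pose, the force and the opening at its end, in the units of the state.
- bot.read_state(): the state, without advancing time (a new reading comes with each control period).
- bot.read_camera(name): name is "scene" or "top"; returns a dict with "pixels" (420x560x3 uint8, red, green, blue), "depth" (420x560 float32, m along the optical axis (not along the pixel's ray), 0 where there is no reading), "intrinsics" (3x3 intrinsics, pixels), "R" (3x3) and "t" (3): a world point X has camera coordinates R X + t. Camera axes: x right, y down, z forward; pixel columns grow to the right and rows downward; lengths in m; the calibration is good to about 2 mm. A picture is of the moment at which its call begins.
- bot.finish_job(): hands the job in, once; it reports no verdict.
The state is a dict: "time": time; "q": joint angles; "joint_vel": joint speeds; "joint_torque": joint torques, N m; "tool_pos": TCP position; "tcp_rot": TCP orientation; "wrist_force": force on the tool from outside, world axes, zero at the start; "torque": the same for the moment, N m; "width": opening from 0.0 (shut) to 1.0 (fully open).
Only numpy, scipy, OpenCV 4.12 (cv2) and the standard library are available. Lean on these libraries where they do the work, as an engineer would, in place of code of your own. Each camera call takes 0.05 s, during which the arm holds its last target.

## Working session

There is one attempt and no reset: what is moved stays moved. The work goes in short steps, Python scripts to look and compute and a tool call to move; the robot and the scene stay as the last step left them, time stands still between calls to the robot, and variables do not carry over. Pictures are saved under pics/ and viewed, and the job is handed in when it is done.

Besides the shell and the picture viewer there is one more tool, called after "Call:" by a JSON object that holds its "op" and its "data", one argument or row to a line. servo_tool: Moves the arm, as the interface text tells. Its arguments: {"type":"object","properties":{"moves":{"type":"array","items":{"type":"array"}},"newtons":{"type":"number"}},"required":["moves"]}

```bash
ls; mkdir -p pics
python3 - <<'E'
from workcell import bot
import cv2,numpy as np
s=bot.read_state()
for k,v in s.items(): print(k,np.round(v,4))
for n in ["scene","top"]:
    c=bot.read_camera(n)
    cv2.imwrite(f"pics/{n}0.png",c["pixels"][:,:,::-1]); np.savez(f"{n}0.npz",**c)
    print(n,c["intrinsics"],c["R"],c["t"])
E
```

```text
pics
time 0.0
q [ 1.2181  0.2648  1.6054  0.      1.2737 -0.0369]
joint_vel [-0.      0.0003 -0.0006  0.0001  0.0002 -0.0017]
joint_torque [ 6.00000e-04 -5.15104e+01 -3.67319e+01 -1.00000e-04  1.28000e-02
 -0.00000e+00]
tool_pos [0.2094 0.641  0.2337]
tcp_rot [-0.4939 -3.1021  0.0034]
wrist_force [-0.7728 -0.0129  0.1381]
torque [-0.0102  0.0106 -0.0276]
width 0.9997
scene [[493.37134115   0.         281.06546005]
 [  0.         493.37134115 206.92265486]
 [  0.           0.           1.        ]] [[ 0.47652097 -0.87905969 -0.01348409]
 [-0.48156022 -0.24815098 -0.84054794]
 [ 0.73554573  0.40703212 -0.54156933]] [-0.4757643   0.26161657  0.61660168]
top [[431.05652405   0.         280.97545102]
 [  0.         431.05652405 213.05572435]
 [  0.           0.           1.        ]] [[ 7.08900908e-04 -9.99026628e-01  4.41054784e-02]
 [-9.84357346e-01 -8.46773029e-03 -1.75979867e-01]
 [ 1.76182046e-01 -4.32907994e-02 -9.83405203e-01]] [-0.26146889  0.55579636  0.79472824]
```

View pics/scene0.png

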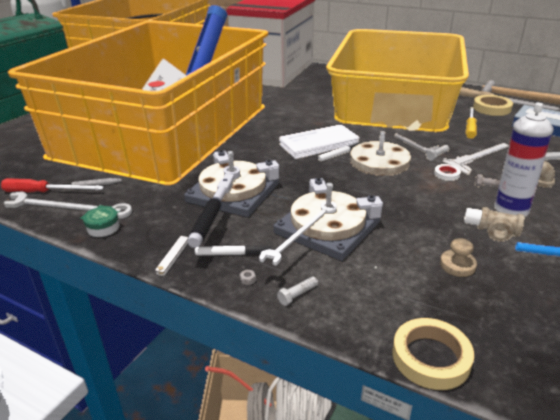

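View pics/top0.png

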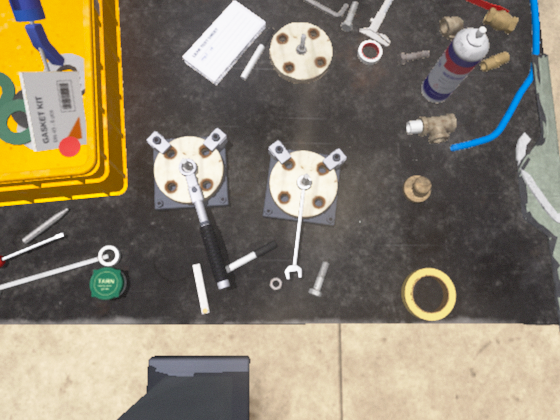

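```bash
cat > h.py <<'E'
import numpy as np,cv2
def cam(c):
    return c["pixels"],c["depth"],c["intrinsics"],c["R"],c["t"]
def cloud(c):
    p,d,K,R,t=cam(c)
    v,u=np.mgrid[:d.shape[0],:d.shape[1]]
    P=np.stack([(u-K[0,2])/K[0,0]*d,(v-K[1,2])/K[1,1]*d,d],-1)
    W=(P-t)@R
    W[d==0]=np.nan
    return W
def onplane(c,u,v,z):
    p,d,K,R,t=cam(c)
    r=R.T@np.linalg.solve(K,[u,v,1]); o=-R.T@t
    return o+r*(z-o[2])/r[2]
E
python3 - <<'E'
from h import *
c=dict(np.load("top0.npz")); W=cloud(c)
for u,v in [(188,167),(196,195),(203,222),(208,240),(214,255),(220,270),(226,287),(202,290),(245,258),(305,182),(300,230),(157,140),(216,136),(300,100),(100,190)]:
    print(u,v,np.round(W[v,u],3), np.round(onplane(c,u,v,.05),3))
# dark grip pts
m=(W[...,2]>.045)&(W[...,2]<.07)
m[:, :150]=0; m[:,260:]=0; m[:200]=0;m[310:]=0
P=W[m]; print(len(P),P.min(0),P.max(0))
mu=P.mean(0);U,S,V=np.linalg.svd(P-mu,full_matrices=False);print(mu,V[0],S)
s=(P-mu)@V[0];print(s.min(),s.max(),np.arctan2(V[0][1],V[0][0]))
im=c["pixels"][110:310,140:260,::-1]
cv2.imwrite("pics/zoom.png",cv2.resize(im,None,fx=3,fy=3))
E
```

```text
188 167 [ 0.646 -0.075  0.063] [ 0.65  -0.073  0.05 ]
196 195 [ 0.591 -0.092  0.059] [ 0.593 -0.091  0.05 ]
203 222 [ 0.537 -0.108  0.062] [ 0.539 -0.106  0.05 ]
208 240 [ 0.502 -0.119  0.063] [ 0.503 -0.117  0.05 ]
214 255 [ 0.473 -0.131  0.061] [ 0.474 -0.129  0.05 ]
220 270 [ 0.445 -0.143  0.063] [ 0.445 -0.142  0.05 ]
226 287 [ 0.413 -0.155  0.059] [ 0.413 -0.154  0.05 ]
202 290 [ 0.408 -0.104  0.014] [ 0.408 -0.108  0.05 ]
245 258 [ 0.471 -0.188  0.016] [ 0.469 -0.189  0.05 ]
305 182 [ 0.616 -0.305  0.071] [ 0.622 -0.308  0.05 ]
300 230 [ 0.531 -0.301  0.001] [ 0.524 -0.297  0.05 ]
157 140 [ 0.702 -0.011  0.061] [ 0.706 -0.008  0.05 ]
216 136 [ 0.712 -0.128  0.061] [ 0.716 -0.127  0.05 ]
300 100 [ 0.821 -0.303 -0.   ] [ 0.798 -0.299  0.05 ]
100 190 [0.599 0.093 0.06 ] [0.601 0.097 0.05 ]
1135 [ 0.40943518 -0.15965823  0.04521261] [ 0.5836707  -0.07246816  0.06717239]
[ 0.49043017 -0.12381865  0.05964897] [-0.94703839 -0.3205942   0.01837507] [1.67513121 0.23724218 0.11392747]
-0.10488169465541293 0.08305867069072256 -2.815178764510216
```

View pics/zoom.png

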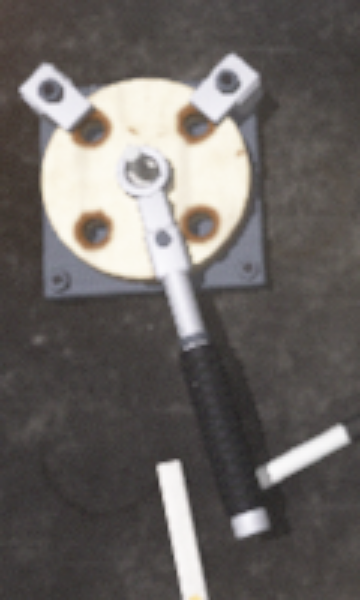

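Run:
```python
from h import *
c=dict(np.load("top0.npz")); W=cloud(c)
px=c["pixels"].astype(int).sum(-1)
m=(W[...,2]>.04)&(W[...,2]<.07)&(W[...,0]>.42)&(W[...,0]<.57)&(W[...,1]>-.17)&(W[...,1]<-.08)
P=W[m]
xs=[];ys=[]
for a in np.arange(.42,.57,.01):
    q=P[(P[:,0]>=a)&(P[:,0]<a+.01)]
    print(round(a+.005,3),len(q),np.round([q[:,1].min(),q[:,1].max(),(q[:,1].min()+q[:,1].max())/2, q[:,2].max()],4)); xs.append(a+.005);ys.append((q[:,1].min()+q[:,1].max())/2)
k=np.polyfit(xs,ys,1);print(k,np.arctan(k[0]),np.polyval(k,.648), np.polyval(k,.478))
# stud top & ring
Q=W[(W[...,2]>.075)&(W[...,0]>.6)&(W[...,0]<.69)&(W[...,1]>-.12)&(W[...,1]<-.03)];print(len(Q),Q.mean(0) if len(Q) else'')
# flange disc
F=(np.abs(W[...,2]-.041)<.006)&(W[...,0]>.55)&(W[...,0]<.75)&(W[...,1]>-.17)&(W[...,1]<0.03)
q=W[F];print(q.min(0),q.max(0),(q.min(0)+q.max(0))/2)
s=dict(np.load("scene0.npz"));Ws=cloud(s)
Q=Ws[(Ws[...,2]>.075)&(Ws[...,0]>.6)&(Ws[...,0]<.69)&(Ws[...,1]>-.12)&(Ws[...,1]<-.03)];print(len(Q),Q.mean(0) if len(Q) else'',Q.max(0))
# crate / anything tall
for A in (W,Ws):
  T=A[(A[...,2]>.1)&(A[...,2]<.5)&(A[...,0]>.3)&(A[...,0]<1)&(A[...,1]>-.2)];print(T.min(0),T.max(0), len(T))
```

```text
0.425 74 [-0.1579 -0.1311 -0.1445  0.0656]
0.435 75 [-0.1558 -0.1269 -0.1413  0.0658]
0.445 72 [-0.1518 -0.1246 -0.1382  0.0672]
0.455 75 [-0.1499 -0.1206 -0.1353  0.0669]
0.465 84 [-0.1472 -0.1182 -0.1327  0.0653]
0.475 74 [-0.1434 -0.1142 -0.1288  0.0666]
0.485 74 [-0.1391 -0.1096 -0.1244  0.0669]
0.495 75 [-0.1353 -0.1077 -0.1215  0.0663]
0.505 79 [-0.1329 -0.104  -0.1184  0.0651]
0.515 72 [-0.1302 -0.1019 -0.1161  0.0655]
0.525 65 [-0.1269 -0.0995 -0.1132  0.0652]
0.535 56 [-0.1227 -0.0989 -0.1108  0.064 ]
0.545 45 [-0.1163 -0.0967 -0.1065  0.0616]
0.555 46 [-0.112  -0.092  -0.102   0.0606]
0.565 46 [-0.1079 -0.0897 -0.0988  0.0611]
[ 0.32210576 -0.28160891] 0.3116119363628251 -0.07288437446953244 -0.12764235392501252
47 [ 0.64690622 -0.07155898  0.09168975]
[ 0.57854607 -0.14609993  0.03514543] [0.72351134 0.01206094 0.04695614] [ 0.65102871 -0.06701949  0.04105078]
56 [ 0.64676651 -0.07427345  0.0878461 ] [ 0.65499889 -0.06875261  0.09701824]
[0.57363418 0.04385521 0.10001015] [0.97721231 0.26202109 0.23246813] 11242
[0.54614824 0.04060717 0.10003097] [0.99999731 0.91229295 0.28502942] 19998
```

Call:
{"op": "servo_tool", "data": {
  "moves": [
    [0, [-0.028, -0.027, 0], 0],
    [0, [-0.028, -0.027, 0], 0],
    [0, [-0.028, -0.027, 0], 0],
    [0, [-0.028, -0.027, 0], 0],
    [0, [-0.028, -0.027, 0], 0],
    [0, [-0.028, -0.027, 0], 0],
    [0, [-0.028, -0.027, 0], 0],
    [0, [-0.028, -0.027, 0], -0.1]
  ],
  "newtons": 40
}}

```text
time: 0.77
tool_pos: [0.3547, 0.3604, 0.227]
tcp_rot: [-0.316, -3.12, 0.011]
wrist_force: [1.4, 0.6, -0.0]
width: 1.0
```

```bash
cat >> h.py <<'E'
from scipy.spatial.transform import Rotation as Ro
def rel(s,x,y,z):
    R=Ro.from_rotvec(s["tcp_rot"]).as_matrix()
    d=R.T@(np.array([x,y,z])-s["tool_pos"])
    print("t",s["time"],"tcp",np.round(s["tool_pos"],4),"yawY deg",round(np.degrees(np.arctan2(R[1,1],R[0,1])),2),"tilt",np.round(R[:2,2],3),"d tool",np.round(d,4),"F",np.round(s["wrist_force"],2),"q",np.round(s["q"],2),"w",round(s["width"],3))
    return d
E
python3 - <<'E'
from h import *
from workcell import bot
rel(bot.read_state(),.476,-.128,.2)
E
```

```text
t 0.7667 tcp [0.3547 0.3604 0.227 ] yawY deg 78.42 tilt [-0.006 -0.006] d tool [-0.217  -0.4539  0.0293] F [ 1.45  0.56 -0.  ] q [ 0.74 -0.05  1.96 -0.    1.24 -0.62] w 1.0
```

Call:
{"op": "servo_tool", "data": {
  "moves": [
    [0, [-0.017, -0.036, 0], 0],
    [0, [-0.017, -0.036, 0], 0],
    [0, [-0.017, -0.036, 0], 0],
    [0, [-0.017, -0.036, 0], 0],
    [0, [-0.017, -0.036, 0], 0],
    [0, [-0.017, -0.036, 0], 0],
    [0, [-0.017, -0.036, 0], 0],
    [0, [-0.017, -0.036, 0], -0.1]
  ]
}}

```text
time: 1.43
tool_pos: [0.4306, 0.0386, 0.2262]
tcp_rot: [-0.158, -3.131, 0.013]
wrist_force: [1.4, 0.7, -0.2]
width: 1.006
```

Run:
```python
from h import *
from workcell import bot
rel(bot.read_state(),.476,-.128,.12)
```

```text
t 1.4333 tcp [0.4306 0.0386 0.2262] yawY deg 84.24 tilt [-0.007 -0.008] d tool [-0.0626 -0.1603  0.1072] F [ 1.42  0.71 -0.16] q [ 0.04 -0.2   2.1  -0.01  1.25 -1.43] w 1.006
```

Call:
{"op": "servo_tool", "data": {
  "moves": [
    [0, [-0.015, -0.037, 0], 0],
    [0, [-0.015, -0.037, 0], 0],
    [0, [-0.015, -0.037, 0], 0],
    [0, [-0.015, -0.037, 0], 0],
    [0, [0, -0.01, 0.02], -0.1],
    [0, [0, 0, 0.02], -0.1],
    [0, [0, 0, 0.02], -0.1],
    [0, [0, 0, 0.01], -0.1]
  ]
}}

```text
time: 2.1
tool_pos: [0.4767, -0.1445, 0.1571]
tcp_rot: [0.479, -3.104, 0.02]
wrist_force: [-0.6, 0.1, -0.1]
width: 0.999
```

Run:
```python
from h import *
from workcell import bot
rel(bot.read_state(),.476,-.128,.056)
```

```text
t 2.1 tcp [ 0.4767 -0.1445  0.1571] yawY deg 107.55 tilt [ 0.001 -0.013] d tool [-0.0046  0.0172  0.1009] F [-0.59  0.13 -0.12] q [-0.34 -0.01  2.06 -0.01  1.09 -2.21] w 0.999
```

Call:
{"op": "servo_tool", "data": {
  "moves": [
    [0, [-0.005, 0.017, 0], 0],
    [0, [0, 0, 0.015], 0],
    [0, [0, 0, 0.02], 0],
    [0, [0, 0, 0.02], 0],
    [0, [0, 0, 0.015], 0],
    [0, [0, 0, 0.01], 0],
    [0, [0, 0, 0], 0],
    [0, [0, 0, 0], 0]
  ]
}}

```text
time: 2.77
tool_pos: [0.4708, -0.1268, 0.0674]
tcp_rot: [0.481, -3.094, 0.012]
wrist_force: [-0.3, 0.4, -0.0]
width: 0.997
```

Run:
```python
from h import *
from workcell import bot
rel(bot.read_state(),.476,-.128,.056)
c=bot.read_camera("scene");cv2.imwrite("pics/s1.png",c["pixels"][:,:,::-1])
```

```text
t 2.7667 tcp [ 0.4708 -0.1268  0.0674] yawY deg 107.69 tilt [-0.009 -0.009] d tool [-0.0047 -0.0027  0.0113] F [-0.25  0.42 -0.04] q [-0.31  0.09  2.15 -0.01  0.91 -2.18] w 0.997
```

View pics/s1.png

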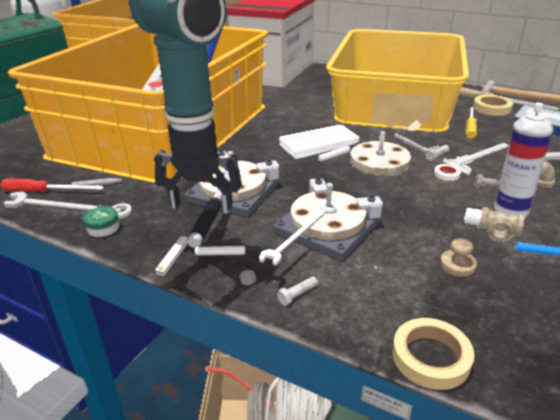

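Call:
{"op": "servo_tool", "data": {
  "moves": [
    [0, [-0.004, -0.003, 0.011], 0],
    [0, [0, 0, 0], 0],
    [120, [0, 0, 0], 0],
    [255, [0, 0, 0], 0],
    [255, [0, 0, 0], 0],
    [255, [0, 0, 0], 0],
    [255, [0, 0, 0], 0],
    [255, [0, 0, 0], 0]
  ],
  "newtons": 40
}}

```text
time: 3.48
tool_pos: [0.4798, -0.1297, 0.0634]
tcp_rot: [0.482, -3.103, 0.019]
wrist_force: [-1.9, 1.1, 9.0]
width: 0.144
```

Run:
```python
from h import *
from workcell import bot
rel(bot.read_state(),.476,-.128,.056)
c=bot.read_camera("top");cv2.imwrite("pics/t2.png",cv2.resize(c["pixels"][110:310,110:350,::-1],None,fx=3,fy=3))
```

```text
t 3.4833 tcp [ 0.4798 -0.1297  0.0634] yawY deg 107.68 tilt [ 0.    -0.012] d tool [0.003  0.0029 0.0074] F [-1.92  1.08  8.96] q [-0.31  0.1   2.14 -0.01  0.89 -2.18] w 0.144
```

View pics/t2.png

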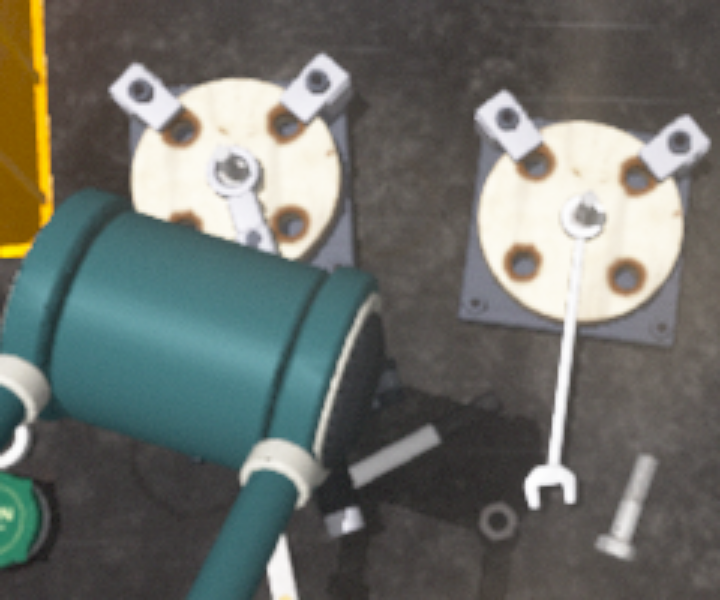

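Run:
```python
from h import *
from workcell import bot
rel(bot.read_state(),.476,-.128,.056)
c=bot.read_camera("scene");cv2.imwrite("pics/s3.png",cv2.resize(c["pixels"][120:290,130:330,::-1],None,fx=4,fy=3.5))
W=cloud(c)
rel(bot.read_state(),.476,-.128,.056)
```

```text
t 3.5333 tcp [ 0.4803 -0.1299  0.0642] yawY deg 107.68 tilt [ 0.001 -0.012] d tool [0.0035 0.0032 0.0082] F [-2.83  0.94 16.27] q [-0.31  0.1   2.14 -0.01  0.9  -2.18] w 0.058
t 3.5833 tcp [ 0.481  -0.1302  0.0649] yawY deg 107.68 tilt [ 0.002 -0.013] d tool [0.0041 0.0037 0.0089] F [-2.9   0.16 13.62] q [-0.31  0.1   2.14 -0.01  0.9  -2.18] w 0.004
```

View pics/s3.png

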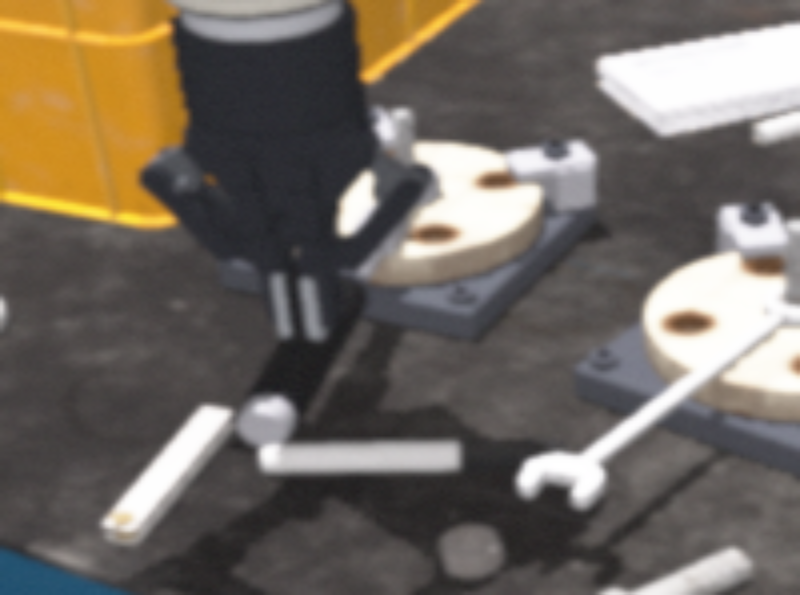

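Call:
{"op": "servo_tool", "data": {
  "moves": [
    [255, [0, 0, -0.03], 0],
    [0, [-0.004, 0.003, -0.02], 0],
    [0, [0, 0, 0], 0],
    [0, [0, 0, 0], 0],
    [0, [0, 0, 0], 0],
    [0, [0, 0, 0], 0],
    [0, [0, 0, 0], 0],
    [0, [0, 0, 0], 0]
  ]
}}

```text
time: 4.25
tool_pos: [0.4818, -0.1252, 0.1143]
tcp_rot: [0.483, -3.101, 0.019]
wrist_force: [0.8, 0.0, -0.1]
width: 0.974
```

Run:
```python
from h import *
from workcell import bot
rel(bot.read_state(),.476,-.128,.052)
c=bot.read_camera("top");cv2.imwrite("pics/t4.png",cv2.resize(c["pixels"][110:310,110:350,::-1],None,fx=3,fy=3))
c=bot.read_camera("scene");cv2.imwrite("pics/s4.png",cv2.resize(c["pixels"][120:290,130:330,::-1],None,fx=4,fy=3.5))
```

```text
t 4.25 tcp [ 0.4818 -0.1252  0.1143] yawY deg 107.7 tilt [-0.001 -0.012] d tool [ 0.0061 -0.0001  0.0623] F [ 0.78  0.04 -0.08] q [-0.3   0.04  2.1  -0.01  1.   -2.17] w 0.974
```

View pics/s4.png

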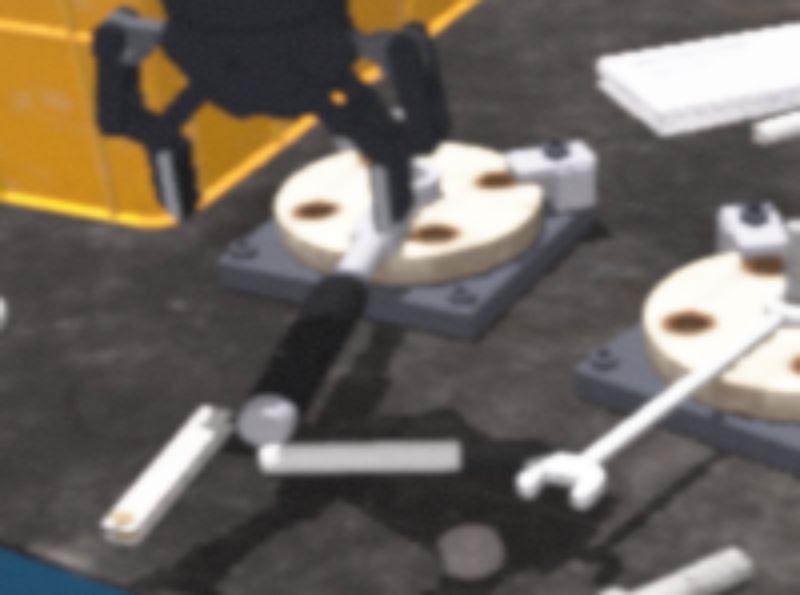

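View pics/t4.png

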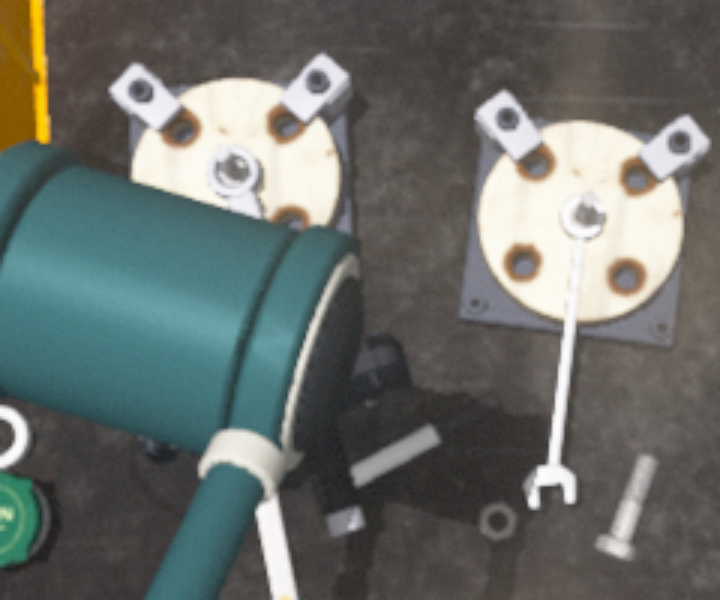

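Call:
{"op": "servo_tool", "data": {
  "moves": [
    [0, [0.005, 0, 0.015], 0],
    [0, [0, 0, 0.015], 0],
    [0, [0, 0, 0.015], 0],
    [0, [0, 0, 0.01], 0],
    [0, [0, 0, 0.005], 0],
    [0, [0, 0, 0], 0],
    [0, [0, 0, 0], 0],
    [0, [0, 0, 0], 0]
  ]
}}

```text
time: 5.02
tool_pos: [0.4765, -0.1277, 0.0507]
tcp_rot: [0.482, -3.1, 0.018]
wrist_force: [-0.5, -0.1, -0.2]
width: 1.001
```

Run:
```python
from h import *
from workcell import bot
rel(bot.read_state(),.476,-.128,.051)
```

```text
t 5.0167 tcp [ 0.4765 -0.1277  0.0507] yawY deg 107.68 tilt [-0.003 -0.012] d tool [ 0.0006 -0.0001 -0.0003] F [-0.46 -0.11 -0.21] q [-0.3   0.12  2.15 -0.02  0.87 -2.17] w 1.001
```

Call:
{"op": "servo_tool", "data": {
  "moves": [
    [120, [0, 0, 0], 0],
    [160, [0, 0, 0], 0],
    [200, [0, 0, 0], 0],
    [200, [0, 0, 0], 0],
    [200, [0, 0, 0], 0],
    [200, [0, 0, 0], 0],
    [200, [0, 0, 0], 0],
    [200, [0, 0, 0], 0]
  ],
  "newtons": 40
}}

```text
time: 5.68
tool_pos: [0.4791, -0.1287, 0.0543]
tcp_rot: [-0.484, 3.104, -0.023]
wrist_force: [-0.1, 0.2, -0.5]
width: 0.274
```

Run:
```python
from h import *
from workcell import bot
s=bot.read_state();rel(s,.476,-.128,.051);print(s["torque"])
```

```text
t 5.6833 tcp [ 0.4791 -0.1287  0.0543] yawY deg 107.72 tilt [ 0.003 -0.014] d tool [0.0028 0.0016 0.0033] F [-0.07  0.18 -0.48] q [-0.3   0.11  2.15 -0.02  0.87 -2.17] w 0.274
[-0.07921829 -0.01661306  0.05052332]
```

Call:
{"op": "servo_tool", "data": {
  "moves": [
    [200, [0, 0.004, 0.0005], 0.022],
    [200, [0, 0.004, 0.0005], 0.022],
    [200, [0, 0.004, 0.0005], 0.022],
    [200, [0, 0.004, 0.0005], 0.022],
    [200, [0, 0.004, 0.0005], 0.022],
    [200, [0, 0, 0.0005], 0],
    [200, [0, 0, 0.0005], 0],
    [200, [0, 0, 0.0005], 0]
  ]
}}

```text
time: 6.35
tool_pos: [0.4742, -0.1113, 0.0536]
tcp_rot: [-0.314, 3.125, -0.031]
wrist_force: [-2.6, -0.3, 4.4]
width: 0.276
```

```bash
cat >> h.py <<'E'
def arc(s):
    p=np.array(s["tool_pos"]); r=np.array([.647,-.073])-p[:2]
    R=Ro.from_rotvec(s["tcp_rot"]).as_matrix(); y=R[:2,1]
    print("t",round(s["time"],2),"z",round(p[2],4),"r",round(np.hypot(*r),4),"angle moved (TCP)",round(.3116-np.arctan2(r[1],r[0]),4),"(tool yaw)",round(np.radians(107.85)-np.arctan2(y[1],y[0]),4),"Ftan",round(y@s["wrist_force"][:2],2),"F",np.round(s["wrist_force"],2),"M",np.round(s["torque"],2),"w mm",round(s["width"]*85,1),"q",np.round(s["q"],2))
E
python3 - <<'E'
from h import *
from workcell import bot
s=bot.read_state();arc(s)
c=bot.read_camera("top");cv2.imwrite("pics/t5.png",cv2.resize(c["pixels"][110:310,110:350,::-1],None,fx=3,fy=3))
arc(bot.read_state())
E
```

```text
t 6.35 z 0.0536 r 0.177 angle moved (TCP) 0.0936 (tool yaw) 0.111 Ftan 0.24 F [-2.58 -0.28  4.41] M [0.12 0.41 0.18] w mm 23.5 q [-0.27  0.1   2.17 -0.02  0.87 -2.02]
t 6.4 z 0.0536 r 0.177 angle moved (TCP) 0.0936 (tool yaw) 0.1109 Ftan 0.04 F [-2.98 -0.56  5.25] M [0.17 0.42 0.24] w mm 23.3 q [-0.27  0.1   2.17 -0.02  0.87 -2.03]
```

View pics/t5.png

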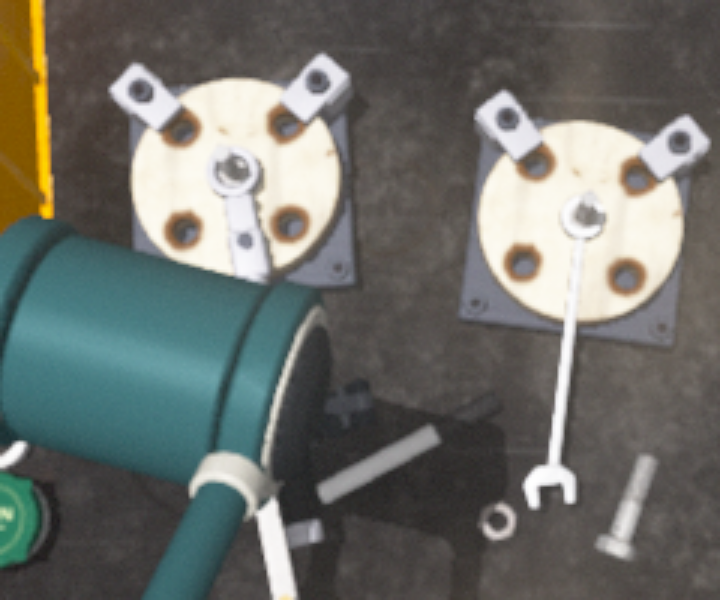

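Call:
{"op": "servo_tool", "data": {
  "moves": [
    [200, [0, 0.003, 0], 0.015],
    [200, [0, 0.003, 0], 0.015],
    [200, [0, 0.003, 0], 0.015],
    [200, [0, 0.003, 0], 0.015],
    [200, [0, 0.002, 0], 0.011],
    [200, [0, 0.002, 0], 0.011],
    [200, [0, 0.002, 0], 0.011],
    [200, [0, 0.002, 0], 0.011]
  ]
}}

```text
time: 7.07
tool_pos: [0.4708, -0.0913, 0.0539]
tcp_rot: [-0.14, 3.137, -0.034]
wrist_force: [-1.6, -1.9, 3.7]
width: 0.275
```

```bash
cat > look.py <<'E'
import sys
from h import *
from workcell import bot
s=bot.read_state();arc(s)
c=bot.read_camera("top");np.savez(f"{sys.argv[1]}.npz",**c)
cv2.imwrite(f"pics/{sys.argv[1]}.png",cv2.resize(c["pixels"][145:215,150:230,::-1],None,fx=8,fy=8,interpolation=cv2.INTER_CUBIC))
arc(bot.read_state())
E
python3 look.py t6
```

```text
t 7.07 z 0.0539 r 0.1772 angle moved (TCP) 0.2083 (tool yaw) 0.2222 Ftan -1.71 F [-1.57 -1.86  3.73] M [-0.19  0.33  0.14] w mm 23.4 q [-0.23  0.08  2.18 -0.03  0.87 -1.87]
t 7.12 z 0.0538 r 0.1772 angle moved (TCP) 0.2099 (tool yaw) 0.2229 Ftan -0.72 F [-2.6  -0.96  3.67] M [-0.08  0.38  0.12] w mm 23.3 q [-0.23  0.08  2.18 -0.03  0.87 -1.87]
```

View pics/t6.png

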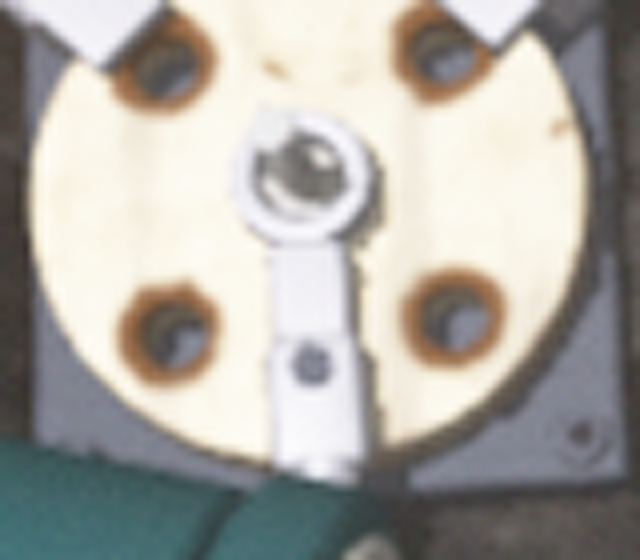

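Call:
{"op": "servo_tool", "data": {
  "moves": [
    [200, [0, 0.002, 0], 0.009],
    [200, [0, 0.002, 0], 0.009],
    [200, [0, 0.002, 0], 0.009],
    [200, [0, 0.002, 0], 0.009],
    [200, [0, 0.002, 0], 0.009],
    [200, [0, 0.002, 0], 0.009],
    [200, [0, 0.002, 0], 0.009],
    [200, [0, 0.002, 0], 0.009]
  ]
}}

```text
time: 7.78
tool_pos: [0.4699, -0.08, 0.0539]
tcp_rot: [-0.023, 3.139, -0.053]
wrist_force: [-2.4, -7.7, 1.9]
width: 0.276
```

```bash
python3 look.py t7
```

```text
t 7.78 z 0.0539 r 0.1772 angle moved (TCP) 0.2722 (tool yaw) 0.297 Ftan -7.65 F [-2.38 -7.69  1.85] M [-0.93  0.41  0.25] w mm 23.4 q [-0.2   0.08  2.19 -0.04  0.87 -1.76]
t 7.83 z 0.0539 r 0.1772 angle moved (TCP) 0.2733 (tool yaw) 0.2975 Ftan -7.33 F [-2.74 -7.38  2.23] M [-0.95  0.39  0.22] w mm 23.4 q [-0.2   0.08  2.19 -0.04  0.87 -1.75]
```

View pics/t7.png

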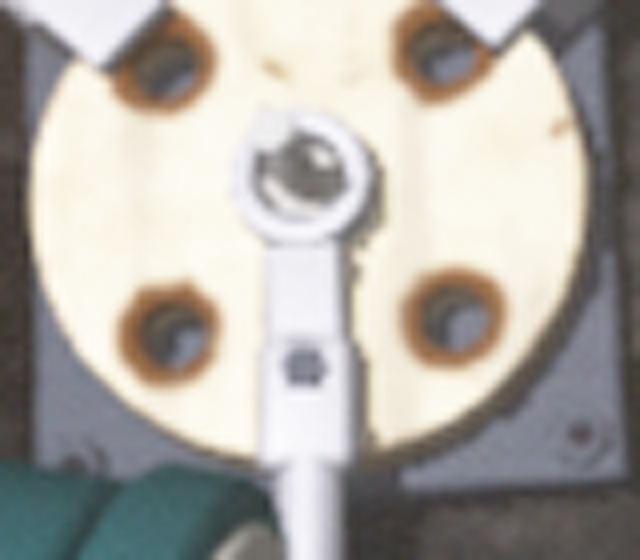

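Call:
{"op": "servo_tool", "data": {
  "moves": [
    [200, [0, 0.002, 0], 0.011],
    [200, [0, 0.002, 0], 0.011],
    [200, [0, 0.002, 0], 0.011],
    [200, [0, 0.002, 0], 0.011],
    [200, [0, 0.002, 0], 0.011],
    [200, [0, 0.002, 0], 0.011],
    [200, [0, 0.002, 0], 0.011],
    [200, [0, 0.002, 0], 0.011]
  ]
}}

```text
time: 8.5
tool_pos: [0.4699, -0.07, 0.0538]
tcp_rot: [0.112, 3.136, -0.074]
wrist_force: [-2.7, -6.0, 4.4]
width: 0.272
```

```bash
python3 look.py t8
```

```text
t 8.5 z 0.0538 r 0.1771 angle moved (TCP) 0.3288 (tool yaw) 0.3831 Ftan -6.22 F [-2.74 -6.04  4.4 ] M [-0.48  0.43  0.43] w mm 23.1 q [-0.17  0.08  2.19 -0.06  0.86 -1.63]
t 8.55 z 0.0538 r 0.1771 angle moved (TCP) 0.33 (tool yaw) 0.3837 Ftan -5.86 F [-2.81 -5.68  4.4 ] M [-0.51  0.36  0.31] w mm 23.0 q [-0.17  0.08  2.19 -0.06  0.86 -1.63]
```

View pics/t8.png

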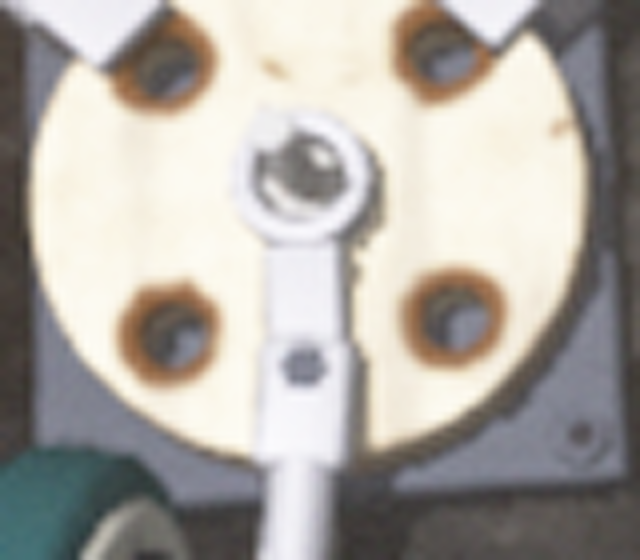

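Call:
{"op": "servo_tool", "data": {
  "moves": [
    [200, [0, 0.0025, 0], 0.011],
    [200, [0, 0.0025, 0], 0.011],
    [200, [0, 0.0025, 0], 0.011],
    [200, [0, 0.0025, 0], 0.011],
    [200, [0, 0.002, 0], 0.008],
    [200, [0, 0.001, 0], 0],
    [200, [0, 0.001, 0], 0],
    [200, [0, 0.001, 0], 0]
  ]
}}

```text
time: 9.22
tool_pos: [0.4705, -0.0615, 0.0539]
tcp_rot: [0.193, 3.131, -0.096]
wrist_force: [-3.3, -7.3, 6.8]
width: 0.274
```

```bash
python3 look.py t9
python3 - <<'E'
import cv2,numpy as np
a=[cv2.imread(f"pics/{n}.png")[100:] for n in ("t7","t9")]
cv2.imwrite("pics/cmp.png",cv2.resize(np.hstack(a),(800,288)))
E
```

```text
t 9.22 z 0.0539 r 0.1769 angle moved (TCP) 0.3766 (tool yaw) 0.4349 Ftan -7.68 F [-3.32 -7.34  6.8 ] M [-1.08  0.54  0.15] w mm 23.3 q [-0.14  0.08  2.19 -0.08  0.87 -1.53]
t 9.27 z 0.054 r 0.1768 angle moved (TCP) 0.3763 (tool yaw) 0.4347 Ftan -7.41 F [-3.15 -7.09  6.55] M [-1.11  0.54  0.14] w mm 23.3 q [-0.14  0.08  2.19 -0.08  0.87 -1.53]
```

View pics/t9.png

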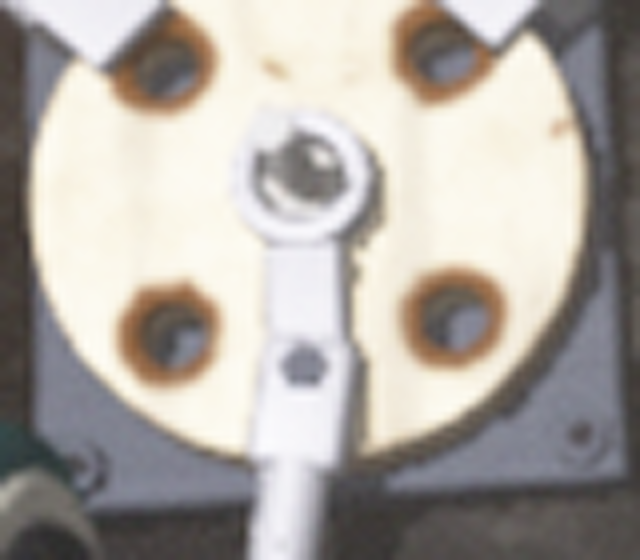

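Call:
{"op": "servo_tool", "data": {
  "moves": [
    [200, [0, -0.002, 0], -0.015],
    [200, [0, -0.002, 0], -0.015],
    [200, [0, -0.002, 0], -0.015],
    [200, [0, -0.002, 0], -0.015],
    [200, [0, -0.002, 0], -0.015],
    [200, [0, -0.002, 0], -0.015],
    [200, [0, -0.001, 0], -0.01],
    [200, [0, 0, 0], 0]
  ]
}}

```text
time: 9.93
tool_pos: [0.4699, -0.0781, 0.0545]
tcp_rot: [0.018, 3.139, -0.107]
wrist_force: [-1.0, -4.2, 1.0]
width: 0.274
```

```bash
python3 look.py t10
```

```text
t 9.93 z 0.0545 r 0.1772 angle moved (TCP) 0.2827 (tool yaw) 0.3229 Ftan -4.21 F [-1.04 -4.21  1.  ] M [-0.48  0.2   0.57] w mm 23.3 q [-0.17  0.08  2.19 -0.09  0.86 -1.67]
t 9.98 z 0.0545 r 0.1772 angle moved (TCP) 0.2831 (tool yaw) 0.3233 Ftan -4.62 F [-0.76 -4.62  1.35] M [-0.47  0.2   0.54] w mm 23.4 q [-0.17  0.08  2.19 -0.09  0.86 -1.67]
```

View pics/t10.png

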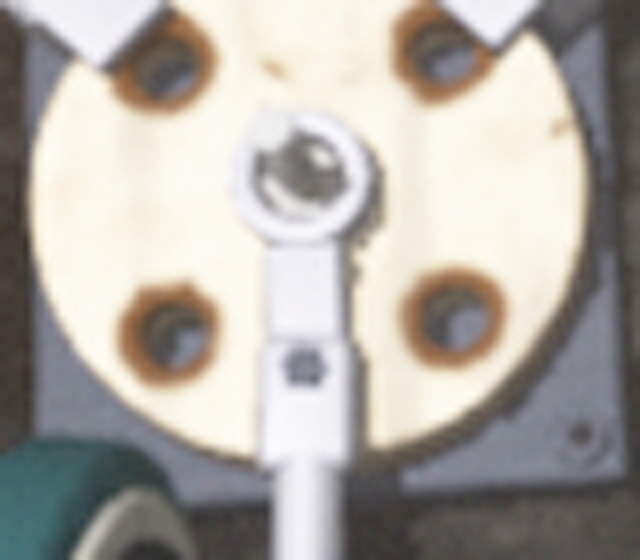

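Call:
{"op": "servo_tool", "data": {
  "moves": [
    [200, [0, -0.002, 0], -0.01],
    [120, [0, 0, 0], 0],
    [60, [0, 0, 0], 0],
    [0, [0, 0, 0], 0],
    [0, [0, 0, 0], 0],
    [0, [0, 0, 0], 0],
    [0, [0, 0, 0], 0],
    [0, [0, 0, 0], 0]
  ]
}}

```text
time: 10.65
tool_pos: [0.47, -0.0773, 0.0538]
tcp_rot: [0.009, 3.139, -0.098]
wrist_force: [-0.4, 0.2, -1.2]
width: 1.004
```

```bash
python3 look.py t11
```

```text
t 10.65 z 0.0538 r 0.177 angle moved (TCP) 0.2873 (tool yaw) 0.3173 Ftan 0.21 F [-0.36  0.21 -1.2 ] M [ 0.02 -0.04  0.04] w mm 85.3 q [-0.17  0.08  2.19 -0.08  0.86 -1.68]
t 10.7 z 0.0538 r 0.177 angle moved (TCP) 0.2871 (tool yaw) 0.3174 Ftan -0.34 F [-0.07 -0.34 -0.79] M [ 0.06  0.04 -0.06] w mm 84.6 q [-0.17  0.08  2.19 -0.08  0.86 -1.68]
```

Call:
{"op": "servo_tool", "data": {
  "moves": [
    [0, [0, 0, -0.01], 0],
    [0, [0, 0, -0.02], 0],
    [0, [0, 0, -0.03], 0],
    [0, [0, 0, -0.03], 0],
    [0, [0, 0, -0.03], 0],
    [0, [0, 0, -0.02], 0],
    [0, [0, 0, 0], 0],
    [0, [0, 0, 0], 0]
  ]
}}

```text
time: 11.37
tool_pos: [0.468, -0.0671, 0.2026]
tcp_rot: [-0.009, -3.138, 0.095]
wrist_force: [-1.1, -0.1, -0.4]
width: 1.0
```

Call:
{"op": "servo_tool", "data": {
  "moves": [
    [0, [0, 0.03, 0], 0],
    [0, [0, 0.04, 0], 0],
    [0, [0, 0.04, 0], 0],
    [0, [0, 0.04, 0], 0],
    [0, [0, 0.02, 0], 0],
    [0, [0, 0, 0], 0],
    [0, [0, 0, 0], 0],
    [0, [0, 0, 0], 0]
  ]
}}

```text
time: 12.03
tool_pos: [0.4652, 0.1063, 0.1847]
tcp_rot: [-0.017, -3.13, 0.1]
wrist_force: [0.4, -0.7, -0.8]
width: 0.998
```

Run:
```python
from h import *
from workcell import bot
s=bot.read_state();rel(s,.476,-.128,.051)
c=bot.read_camera("top");cv2.imwrite("pics/t12.png",cv2.resize(c["pixels"][110:310,110:350,::-1],None,fx=3,fy=3))
W=cloud(c)
m=(W[...,2]>.04)&(W[...,2]<.07)&(W[...,0]>.40)&(W[...,0]<.57)&(W[...,1]>-.13)&(W[...,1]<-.02)
P=W[m];xs=[];ys=[]
for a in np.arange(.42,.57,.01):
    q=P[(P[:,0]>=a)&(P[:,0]<a+.01)]
    if len(q)>10: xs.append(a+.005);ys.append((q[:,1].min()+q[:,1].max())/2)
k=np.polyfit(xs,ys,1);print(len(xs),"handle angle",np.arctan(k[0]),"turned",.3116-np.arctan(k[0]),"line at stud x",np.polyval(k,.647),"resid",np.abs(np.polyval(k,xs)-ys).max())
```

```text
t 12.0333 tcp [0.4652 0.1063 0.1847] yawY deg 89.4 tilt [-0.01  -0.064] d tool [-0.0147 -0.2252  0.1483] F [ 0.37 -0.73 -0.78] q [ 0.22 -0.06  2.05 -0.07  1.17 -1.32] w 0.998
15 handle angle 0.0714165189838098 turned 0.2401834810161902 line at stud x -0.07163619366579307 resid 0.0009206562466070739
```

View pics/t12.png

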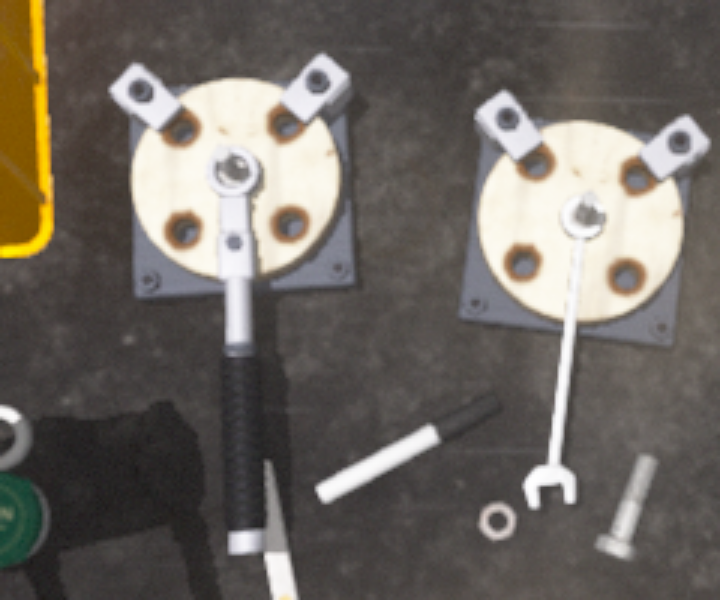

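Run:
```python
from workcell import bot
import numpy as np
s=bot.read_state();print(s["time"],np.abs(s["joint_vel"]).max(),s["wrist_force"]);bot.finish_job()
```

```text
12.0833 0.018844432004098927 [0.53731855 0.2244485  0.11843523]
the job is handed in; nothing more can be done
```

The torque wrench was turned clockwise until it clicked, then let go, and the job was handed in at about 12.1 s. No verdict was reported, so the figures below are my own measurements.

- **First grasp failed:** the gripper was about 10 mm too high, so the jaws slid over the top of the round grip and shut on it, reading up to about 16 N upward. The wrench did not move. I opened, came down to the right height and the second grasp held.
- **Turning and click:** the nut turned about 0.24 rad until it seated. The sideways force at the grip then rose from about 2 N to 7.7 N and the head stopped moving in the top camera. I took the handle on to a kink of about 0.16–0.19 rad, estimated from the tool pose and the images. That is above the 0.08 needed and below the 0.28 limit.
- **Letting go:** I backed off to nearly straight, opened the gripper, rose and moved aside.
- **Last checks:**
  - The handle lies straight, on a line that passes within about 1.5 mm of the stud axis.
  - The head is where it was when seated.
  - The plain spanner looks unmoved in the top picture.
  - The gripper is open and clear of everything, with wrist force below 1 N.

The jaws read about 23 mm on the 26 mm grip, a small mismatch that I did not resolve. The grip held throughout.

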